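Open the lever-lid seed box for a count and let the lid down softly

TASK

Press the paddle of the green-lidded tube box down from above with closed fingertips until its lid stands fully open, and keep it open for two seconds so the overhead camera can count the tubes. Then ease the paddle back up slowly, keeping contact, so that the lid comes down shut without dropping or slamming, and move clear. Work it only by pushing on top of the paddle: do not pinch or hook it and do not touch the lid; leave the black box shut and the vials and the dish where they are.

Things in the scene. Friction and masses are not known exactly. Their poses are not given: they have to be found in the camera images.
- green: The tube box, fixed to the bench: grey-green steel, 150 x 150 mm tub on a 35 mm high, 170 x 150 mm plinth, green lid and green lever paddle, full of small seed tubes. Origin: under the centre of the tub, on the bench; x points from the lever side (-x) to the lid's hinge side (+x), z up. Shut, its top is 118 mm above the bench. It may stand left or right and turned up to 0.3 rad.
- green_paddle (a point): Centre of the top face of the green lever's paddle, which is 50 mm wide (box y) and 32 mm deep (box x) and sticks out in front of the box, 110 mm from the pivot. At rest it is 72 mm above the bench, tipped up 0.2 rad towards its free end; fully pressed it is 28 mm above the bench, tipped down 0.2 rad. The point moves with the lever.
- green_pivot (a point): Axis of the green lever, between the two cheeks low on the front of the green box, 50 mm above the bench, 90 mm in front (-x) of the box's origin. The axis runs along the box's y.
- green_lever (a joint): Green lever, a rocking arm that turns about the pivot: 0 at rest (paddle up), grows as the paddle is pressed down, stop at 0.4 rad. About 5 to 8 N down on the paddle moves it. Geared to the lid: the lid turns 2.75 times as far. The lid's weight and a spring push the paddle back up at once when it is let go, with hardly any damping, so the lid then slams.
- green_lid (a joint): Green lid, 154 x 154 x 7 mm, hinged along the top of the far (+x) side of its box: 0 shut, 1.1 rad fully open; its front edge swings up and away from the lever. It moves only with the lever.
- green_panel: The green lid as a solid (not to be touched). Origin on its hinge.
- green_strip: Black rubber strip, 32 x 50 x 6 mm, that makes the underside of the green paddle (the paddle with its strip is 13 mm thick). Origin on the lever's pivot axis. It turns with the lever and is touched only if the paddle is pinched or hooked from below.
- black: The other, not to be used: tube box, fixed to the bench: grey-green steel, 150 x 150 mm tub on a 35 mm high, 170 x 150 mm plinth, black lid and black lever paddle, full of small seed tubes. Origin: under the centre of the tub, on the bench; x points from the lever side (-x) to the lid's hinge side (+x), z up. Shut, its top is 118 mm above the bench. It may stand left or right and turned up to 0.3 rad.
- black_paddle (a point): Centre of the top face of the black lever's paddle, which is 50 mm wide (box y) and 32 mm deep (box x) and sticks out in front of the box, 110 mm from the pivot. At rest it is 72 mm above the bench, tipped up 0.2 rad towards its free end; fully pressed it is 28 mm above the bench, tipped down 0.2 rad. The point moves with the lever.
- black_lid (a joint): Black lid, 154 x 154 x 7 mm, hinged along the top of the far (+x) side of its box: 0 shut, 1.1 rad fully open; its front edge swings up and away from the lever. It moves only with the lever. To stay shut.
- vial_white: Loose seed vial with a white cap, 29 mm across, 60 mm tall, standing upright on the bench about 90 mm to one side of a paddle. Origin: centre of its underside. To be left alone.
- vial_orange: Loose seed vial with an orange cap, 29 mm across, 60 mm tall, standing upright on the bench about 90 mm to one side of a paddle. Origin: centre of its underside. To be left alone.
- dish: Loose steel dish, 80 mm across, 24 mm high, to the right of the boxes. Origin: centre of its underside. To be left alone.

How it is judged:
On the way, in this order (a step that is already met when the one before it is completed fails the run):
1. the green lid is fully open (over 1.0 rad) and kept so for 1.6 s (value of joint green_lid above 1 rad), for 1.6 s.
2. the green lid is shut again (value of joint green_lid below 0.04 rad), for 0.2 s.
At the end, for the whole second after the job is handed in: The green lid is shut (within 0.04 rad) with its lever up, after having stood fully open (over 1.0 rad) for at least 1.6 s and having come down no faster than 2 rad/s; the black lid is shut; vials and dish stand upright within 15 mm of where they were (value of joint each of green_lid, black_lid below 0.04 rad and value of joint green_lever below 0.02 rad and distance of each of vial_white, vial_orange, dish from where it was at the start of the episode below 0.015 m and angle between each of vial_white, vial_orange, dish's own z axis and vertical below 0.15 rad); the robot touches nothing.
It fails at once if the green lid drops or slams (closes faster than 2 rad/s) (velocity of joint green_lid below -2 rad/s).
It fails at once if the robot touches the green lid (contact force between any of the fingers, the arm and green_panel above 1 N).
It fails at once if the paddle is pinched or hooked from below (contact force between any of the fingers, the arm and green_strip above 1 N).
It fails at once if the black box is opened (value of joint black_lid above 0.15 rad).
It fails at once if a vial or the dish is lifted, pushed or tipped (distance of any of vial_white, vial_orange, dish from where it was at the start of the episode above 0.02 m or angle between any of vial_white, vial_orange, dish's own z axis and vertical above 0.3 rad).
It also fails if it takes over 43 s, if anything falls off the work surface, if the arm or the gripper's body presses on something with over 40 N, if the wrist force passes 120 N, or if a joint passes its speed limit or range.

ROBOT

A 6-joint arm with a two-finger parallel gripper is mounted at the origin on the work surface. World frame = base frame: x ahead of the robot, y to its left, z up, the work surface at z = 0. Lengths are in m, angles in rad, forces in N, time in s.
With the tool pointing down it reaches from about 0.425 to 0.95 m from the base axis. Payload 14.7 kg.
Tool frame: the origin (TCP) lies midway between the tips of the shut fingers; the grasp point (between the pads) lies 19 mm behind it (manip.tcp_to_grasp is the z of the grasp point in the tool frame, in m); z points along the fingers, y is the direction in which the jaws open and shut (so a half turn about z gives the same grasp; the last joint's range is limited). The gripper opens to 85 mm and grips with 20 to 120 N. Pads are 22 mm wide; open, the fingers measure 114 mm over their backs; the gripper's body (76 mm by 85 mm) begins 54 mm behind the grasp point. The pads swing forward as they close: fully open they stand 13 mm farther back than shut.
Start: joints at [-1.228, 0.48, 1.596, -0, 1.065, -0.047], TCP at [0.247, -0.601, 0.231] pointing down, gripper open.
Joint ranges: [-2.75, 2.75], [-0.82, 2.05], [0.23, 2.67], [-1.56, 4.7], [0.09, 2.69], [-2.92, 2.92]. Speed limits (rad/s): [1.89, 1.89, 2.39, 3.01, 3.01, 3.01].

INTERFACE

Orientations are given as a unit quaternion [w, x, y, z].
In Python, from rig import monitor, imaging, manip gives the robot as it stands.
- The arm moves only by the shell command python3 -m handwheel 'ROWS'. ROWS is JSON, a list that holds one entry, the list of rows, each a list of 5 numbers: the shift along the tool's x, y, z each as a share of 400 mm, from -1 to 1, then the turn about the tool's z as a share of 0.5 rad, from -1 to 1, then the gripper command: -1 is shut, 1 is fully open, values between are in proportion. In form: [[[tx, ty, tz, roll, hand], ...]]. A call has 1 to 12 rows; each row shifts and turns the commanded pose from where the row before left it, along the tool's axes as they then stand; what a row does not reach is not made up. A row lasts 1/12 s, in which the tool goes at most 41.7 mm and 7.16 degrees, less where a joint would pass 70% of its speed; a pose out of reach is approached as far as the arm can. A call with a number of a shift or a turn outside -1 to 1 is refused whole. A call with a gripper value outside its range is refused whole. The fingers move at their own pace and stop on an object; the grip force is fixed at half the most. Time passes only in rows, so rows that do not move let the fingers close. It gives the time, the measured TCP pose, the force and the opening at its end, in the units of the state.
- monitor.get_obs(): the state, without advancing time (a new reading comes with each control period).
- imaging.capture(name): name is "side" or "top"; returns the picture (400x640x3 uint8, blue, green, red); there is no depth.
- imaging.camera_model(name): a dict with "camera_matrix" (3x3 intrinsics, pixels), "extrinsics" (4x4, takes a point from camera to world coordinates). Camera axes: x right, y down, z forward; pixel columns grow to the right and rows downward; lengths in m; the calibration is good to about 2 mm. A picture is of the moment at which its call begins. camera_model takes no time and is no camera call.
- manip.sign_off(): hands the job in, once; it reports no verdict.
The state is a dict: "clock": time; "joints": joint angles; "joint_vel": joint speeds; "joint_efforts": joint torques, N m; "tool_pos": TCP position; "eef_rot": TCP orientation; "ft_force": force on the tool from outside, world axes, zero at the start; "moment": the same for the moment, N m; "gripper_width": opening from 0.0 (shut) to 1.0 (fully open).
Only numpy, scipy, OpenCV 4.12 (cv2) and the standard library are available. Lean on these libraries where they do the work, as an engineer would, in place of code of your own. Each camera call takes 0.05 s, during which the arm holds its last target. There are 200 camera calls.

## Working session

There is one attempt and no reset: what is moved stays moved. The work goes in short steps, Python scripts to look and compute and a shell command to move; the robot and the scene stay as the last step left them, time stands still between calls to the robot, and variables do not carry over. Pictures are saved under pics/ and viewed, about 8 in all and at most 12, crops included, and the job is handed in when it is done.

```bash
mkdir -p pics; ls
python3 - <<'E'
from rig import monitor, imaging, manip
import cv2
o=monitor.get_obs(); print(o)
for n in("top","side"):
    im=imaging.capture(n); cv2.imwrite(f"pics/{n}0.png",im)
    m=imaging.camera_model(n); print(n,m)
E
```

```text
pics
{'clock': 0.0, 'joints': array([-1.22755641e+00,  4.80820443e-01,  1.59687971e+00, -4.45037274e-06,
        1.06507295e+00, -4.66128135e-02]), 'joint_vel': array([-7.71344456e-04,  1.50478301e-03, -9.39530293e-04,  2.89641926e-05,
        2.57660375e-04,  1.33590850e-03]), 'joint_efforts': array([ 7.79135182e-03, -9.50626445e+01, -4.30175328e+01,  5.05117769e-04,
        1.21596182e-02,  5.20499270e-06]), 'tool_pos': array([ 0.24690734, -0.6008398 ,  0.2306776 ]), 'eef_rot': array([-5.83455140e-04,  9.81061555e-01,  1.93695319e-01, -8.91420439e-05]), 'ft_force': array([-1.29348637, -0.55501092, -0.2807998 ]), 'moment': array([ 0.02618645, -0.10334344,  0.03720137]), 'gripper_width': 0.9997250549278797}
top {'camera_matrix': array([[513.90547504,   0.        , 323.79832984],
       [  0.        , 513.90547504, 192.50581857],
       [  0.        ,   0.        ,   1.        ]]), 'extrinsics': array([[-0.01581946, -0.98542161,  0.16939303,  0.41408149],
       [-0.99937479,  0.0209404 ,  0.0284873 , -0.08996839],
       [-0.03161915, -0.16883647, -0.98513678,  1.35990086],
       [ 0.        ,  0.        ,  0.        ,  1.        ]])}
side {'camera_matrix': array([[473.32202155,   0.        , 321.31304775],
       [  0.        , 473.32202155, 204.60968823],
       [  0.        ,   0.        ,   1.        ]]), 'extrinsics': array([[-0.83695413, -0.32739668,  0.43854212,  0.11509179],
       [-0.54722116,  0.51167924, -0.6623695 ,  0.71444854],
       [-0.00753533, -0.79435242, -0.60741045,  0.78323565],
       [ 0.        ,  0.        ,  0.        ,  1.        ]])}
```

View pics/top0.png

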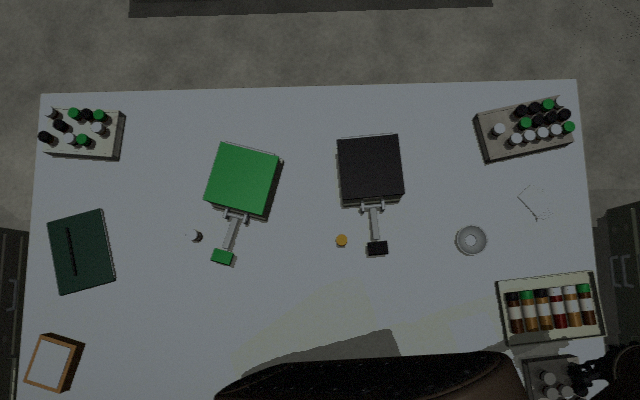

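View pics/side0.png

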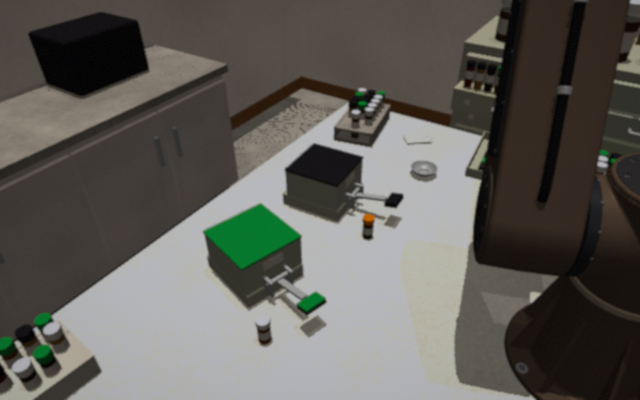

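The top view shows the green lid at about (243,179), its paddle at (223,257), the white vial at (196,236), the orange vial at (341,240) and the dish at (471,240). The side view shows the paddle at (312,302) and the white vial at (264,330).

```bash
cat > h.py <<'E'
import numpy as np, cv2
from rig import monitor, imaging, manip
def ray(n,u,v):
    m=imaging.camera_model(n);E=m["extrinsics"]
    d=E[:3,:3]@np.linalg.inv(m["camera_matrix"])@[u,v,1]
    return E[:3,3],d
def onplane(n,uv,z):
    o,d=ray(n,*uv); return o+d*(z-o[2])/d[2]
def tri(a,b):
    o1,d1=ray("top",*a);o2,d2=ray("side",*b)
    s=np.linalg.lstsq(np.c_[d1,-d2],o2-o1,rcond=None)[0]
    p,q=o1+s[0]*d1,o2+s[1]*d2
    return (p+q)/2,np.linalg.norm(p-q)
def greens(im,roi,minA=40):
    h=cv2.cvtColor(im,cv2.COLOR_BGR2HSV);m=cv2.inRange(h,(50,150,60),(75,255,255))
    k=np.zeros_like(m);x0,y0,x1,y1=roi;k[y0:y1,x0:x1]=m[y0:y1,x0:x1]
    cs=[c for c in cv2.findContours(k,0,1)[0] if cv2.contourArea(c)>minA]
    return sorted(cs,key=cv2.contourArea,reverse=True)
E
python3 - <<'E'
from h import *
np.set_printoptions(precision=4,suppress=True)
C={}
for n,roi in(("top",(150,120,300,290)),("side",(190,190,340,330))):
    cs=greens(cv2.imread(f"pics/{n}0.png"),roi)
    for c in cs[:3]:
        r=cv2.minAreaRect(c);M=cv2.moments(c);ce=(M["m10"]/M["m00"],M["m01"]/M["m00"])
        C.setdefault(n,[]).append(ce);print(n,cv2.contourArea(c),ce)
        if n=="top":
            z=.118 if cv2.contourArea(c)>1000 else .072
            q=cv2.boxPoints(r);w=np.array([onplane(n,p,z) for p in q])
            print(w,np.linalg.norm(np.diff(w,axis=0),axis=1),onplane(n,ce,z))
for i in(0,1): print("tri",tri(C["top"][i],C["side"][i]))
L=onplane("top",C["top"][0],.118);P=onplane("top",C["top"][1],.072)
d=L-P;print("yaw,dist",np.arctan2(d[1],d[0]),np.hypot(*d[:2]))
for nm,uv,z in(("white",(196,233),.06),("orange",(341,240),.06)):print(nm,onplane("top",uv,z))
o=monitor.get_obs()["eef_rot"]
from scipy.spatial.transform import Rotation as R
print(R.from_quat(o,scalar_first=True).as_matrix())
E
```

```text
top 3266.5 (239.59038726465636, 176.61207204449204)
[[0.6174 0.2445 0.118 ]
 [0.7654 0.2077 0.118 ]
 [0.7201 0.0583 0.118 ]
 [0.5743 0.0975 0.118 ]] [0.1525 0.1562 0.151 ] [0.672  0.1541 0.118 ]
top 195.5 (221.64364876385335, 256.09036658141514)
[[0.4718 0.2329 0.072 ]
 [0.5004 0.2252 0.072 ]
 [0.4867 0.1792 0.072 ]
 [0.4582 0.1871 0.072 ]] [0.0296 0.048  0.0295] [0.4793 0.206  0.072 ]
side 3186.5 (251.0654845964747, 236.08044353784192)
side 230.0 (310.3521739130435, 301.68840579710144)
tri (array([0.6719, 0.1547, 0.1081]), np.float64(0.005041904563026095))
tri (array([0.4793, 0.2072, 0.066 ]), np.float64(0.0006108224078718461))
yaw,dist -0.2627356147085908 0.19960280215976703
white [0.5396 0.2757 0.06  ]
orange [ 0.515  -0.0939  0.06  ]
[[ 0.925   0.38   -0.0004]
 [ 0.38   -0.925   0.0011]
 [ 0.0001 -0.0011 -1.    ]]
```

```bash
python3 -m handwheel '[[[0.07,-0.06,0,0,-1],[0.07,-0.06,0,0,-1],[0.07,-0.06,0,0,-1],[0.07,-0.06,0,0,-1],[0.07,-0.06,0,0,-1],[0.07,-0.06,0,0,-1],[0.07,-0.06,0,0,-1],[0.07,-0.06,0,0,-1],[0.07,-0.06,0,0,-1],[0.07,-0.06,0,0,-1],[0.07,-0.06,0,0,-1],[0.07,-0.06,0,0,-1]]]'
python3 -m handwheel '[[[0,0,0,0.16,-1],[0,0,0,0.16,-1],[0,0,0,0.16,-1],[0,0,0,0.16,-1],[0,0,0,0.16,-1],[0,0,0,0.16,-1],[0,0,0,0.16,-1],[0,0,0,0.16,-1],[0,0,0,0.02,-1],[0,0,0,0,-1]]]'
cat > rel.py <<'E'
from h import *
from scipy.spatial.transform import Rotation as R
import sys
np.set_printoptions(precision=4,suppress=True)
o=monitor.get_obs();M=R.from_quat(o["eef_rot"],scalar_first=True).as_matrix()
t=np.array([float(a) for a in sys.argv[1:4]])
print(o["clock"],o["tool_pos"],"xaxis",M[:,0],"yaw",np.arctan2(M[1,0],M[0,0]),"F",o["ft_force"],"w",o["gripper_width"])
print("shares",M.T@(t-o["tool_pos"])/.4)
E
python3 rel.py .479 .207 .15
```

```text
clock: 1.1
tool_pos: [0.4487, -0.2054, 0.2312]
eef_rot: [-0.0, 0.981, 0.194, -0.0]
ft_force: [0.9, -0.7, 0.7]
gripper_width: -0.0
clock: 1.93
tool_pos: [0.4482, -0.2071, 0.2312]
eef_rot: [-0.0, 0.992, -0.129, -0.0]
ft_force: [0.3, 1.2, -0.6]
gripper_width: 0.002
1.9333 [ 0.4482 -0.2071  0.2312] xaxis [ 0.9667 -0.2558 -0.0004] yaw -0.25867510903003016 F [ 0.2816  1.1853 -0.5833] w 0.002241047104984824
shares [-0.1904 -1.0204  0.203 ]
```

```bash
python3 -m handwheel '[[[-0.016,-0.085,0,0,-1],[-0.016,-0.085,0,0,-1],[-0.016,-0.085,0,0,-1],[-0.016,-0.085,0,0,-1],[-0.016,-0.085,0,0,-1],[-0.016,-0.085,0,0,-1],[-0.016,-0.085,0,0,-1],[-0.016,-0.085,0,0,-1],[-0.016,-0.085,0,0,-1],[-0.016,-0.085,0,0,-1],[-0.016,-0.085,0,0,-1],[-0.016,-0.085,0,0,-1]]]'
python3 -m handwheel '[[[0,0,0.04,0,-1],[0,0,0.04,0,-1],[0,0,0.04,0,-1],[0,0,0.04,0,-1],[0,0,0.04,0,-1],[0,0,0.04,0,-1],[0,0,0.04,0,-1],[0,0,0.02,0,-1],[0,0,0,0,-1]]]'
python3 rel.py .479 .207 .1
python3 - <<'E'
from h import *
a=imaging.capture("side")[210:360,180:400]; b=imaging.capture("top")[160:310,150:370]
cv2.imwrite("pics/near.png",cv2.resize(np.vstack([a,b]),None,fx=2,fy=2,interpolation=cv2.INTER_CUBIC))
E
```

```text
clock: 2.93
tool_pos: [0.4788, 0.2087, 0.2313]
eef_rot: [0.0, 0.992, -0.128, 0.0]
ft_force: [0.8, -0.4, 0.4]
gripper_width: 0.001
clock: 3.68
tool_pos: [0.4781, 0.2065, 0.1098]
eef_rot: [0.001, 0.992, -0.129, -0.001]
ft_force: [-1.4, 0.2, -0.5]
gripper_width: 0.004
3.6833 [0.4781 0.2065 0.1098] xaxis [ 0.9668 -0.2555 -0.0024] yaw -0.25838070301518645 F [-1.4353  0.2071 -0.5367] w 0.004085314283551921
shares [ 0.0019 -0.0018  0.0244]
```

View pics/near.png

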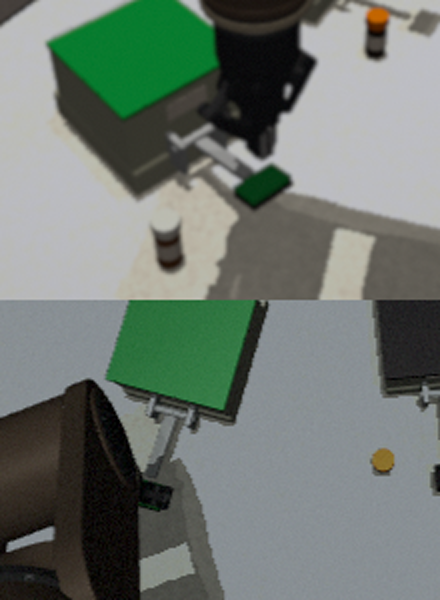

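The side view (upper half) shows the closed tips directly above the paddle, with the lid, vial and black box clear. Now I'll go down to contact.

```bash
python3 -m handwheel '[[[0,0,0.0125,0,-1],[0,0,0.0125,0,-1],[0,0,0.0125,0,-1],[0,0,0.0125,0,-1],[0,0,0.0125,0,-1],[0,0,0.0125,0,-1],[0,0,0.005,0,-1],[0,0,0.005,0,-1],[0,0,0.005,0,-1],[0,0,0.005,0,-1],[0,0,0,0,-1],[0,0,0,0,-1]]]'
python3 -m handwheel '[[[0,0,0.005,0,-1],[0,0,0.005,0,-1],[0,0,0.005,0,-1],[0,0,0.005,0,-1],[0,0,0,0,-1],[0,0,0,0,-1]]]'
```

```text
clock: 4.78
tool_pos: [0.4792, 0.2069, 0.0733]
eef_rot: [-0.0, 0.992, -0.13, 0.0]
ft_force: [0.1, -0.2, 0.2]
gripper_width: -0.001
clock: 5.28
tool_pos: [0.4788, 0.207, 0.0654]
eef_rot: [0.0, 0.992, -0.13, -0.0]
ft_force: [-3.0, 2.0, 6.8]
gripper_width: -0.0
```

```bash
python3 -m handwheel '[[[0,0,0.005,0,-1],[0,0,0.005,0,-1],[0,0,0.005,0,-1],[0,0,0.005,0,-1],[0,0,0.005,0,-1],[0,0,0.005,0,-1],[0,0,0.005,0,-1],[0,0,0.005,0,-1],[0,0,0.005,0,-1],[0,0,0.005,0,-1],[0,0,0.005,0,-1],[0,0,0.005,0,-1]]]'
python3 -m handwheel '[[[0,0,0.005,0,-1],[0,0,0.005,0,-1],[0,0,0.005,0,-1],[0,0,0,0,-1],[0,0,0,0,-1]]]'
```

```text
clock: 6.28
tool_pos: [0.4789, 0.2069, 0.0415]
eef_rot: [0.0, 0.992, -0.13, -0.0]
ft_force: [-2.5, 0.5, 6.0]
gripper_width: -0.002
clock: 6.7
tool_pos: [0.4794, 0.2069, 0.0355]
eef_rot: [-0.0, 0.992, -0.13, 0.0]
ft_force: [0.1, -1.6, 6.9]
gripper_width: 0.001
```

```bash
python3 -m handwheel '[[[0,0,0.005,0,-1],[0,0,0.005,0,-1],[0,0,0,0,-1],[0,0,0,0,-1]]]'
python3 -m handwheel '[[[0,0,0.0025,0,-1],[0,0,0.0025,0,-1],[0,0,0,0,-1],[0,0,0,0,-1]]]'
```

```text
clock: 7.03
tool_pos: [0.4798, 0.2069, 0.0316]
eef_rot: [-0.0, 0.992, -0.13, 0.001]
ft_force: [2.0, -1.9, 6.1]
gripper_width: 0.001
clock: 7.37
tool_pos: [0.48, 0.207, 0.0299]
eef_rot: [-0.0, 0.992, -0.13, 0.001]
ft_force: [2.1, -2.7, 9.5]
gripper_width: -0.004
```

```bash
python3 -m handwheel '[[[0,0,0.0025,0,-1],[0,0,0,0,-1],[0,0,0,0,-1]]]'
python3 - <<'E'
from h import *
a=imaging.capture("side")[130:360,150:400]; b=imaging.capture("top")[100:310,150:400]
cv2.imwrite("pics/open.png",cv2.resize(np.hstack([a[:210],b]),None,fx=1.6,fy=1.6,interpolation=cv2.INTER_CUBIC))
E
```

```text
clock: 7.62
tool_pos: [0.4801, 0.207, 0.0296]
eef_rot: [-0.0, 0.992, -0.13, 0.001]
ft_force: [-1.4, -4.6, 25.2]
gripper_width: 0.001
```

View pics/open.png

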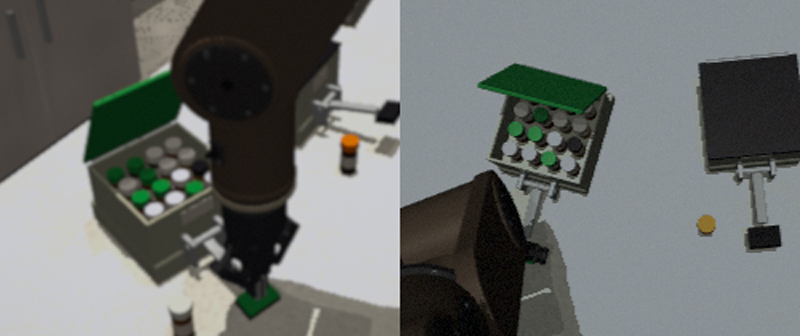

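The lid stands fully open with the lever on its stop (25 N), the tubes are in view, and the white vial hasn't moved in the side view (about (262,327)). I'll hold for 2 s, then ease up at 24 mm/s, which turns the lid at about 0.6 rad/s.

```bash
python3 -m handwheel '[[[0,0,0,0,-1],[0,0,0,0,-1],[0,0,0,0,-1],[0,0,0,0,-1],[0,0,0,0,-1],[0,0,0,0,-1],[0,0,0,0,-1],[0,0,0,0,-1],[0,0,0,0,-1],[0,0,0,0,-1],[0,0,0,0,-1],[0,0,0,0,-1]]]'
python3 -m handwheel '[[[0,0,0,0,-1],[0,0,0,0,-1],[0,0,0,0,-1],[0,0,0,0,-1],[0,0,0,0,-1],[0,0,0,0,-1],[0,0,0,0,-1],[0,0,0,0,-1],[0,0,0,0,-1],[0,0,0,0,-1],[0,0,0,0,-1],[0,0,0,0,-1]]]'
python3 -m handwheel '[[[0,0,-0.002,0,-1],[0,0,-0.003,0,-1],[0,0,-0.004,0,-1],[0,0,-0.005,0,-1],[0,0,-0.005,0,-1],[0,0,-0.005,0,-1],[0,0,-0.005,0,-1],[0,0,-0.005,0,-1],[0,0,-0.005,0,-1],[0,0,-0.005,0,-1],[0,0,-0.005,0,-1],[0,0,-0.005,0,-1]]]'
```

```text
clock: 8.72
tool_pos: [0.4801, 0.207, 0.0295]
eef_rot: [-0.0, 0.992, -0.13, 0.001]
ft_force: [-1.2, -4.7, 24.5]
gripper_width: 0.0
clock: 9.72
tool_pos: [0.4801, 0.207, 0.0296]
eef_rot: [-0.0, 0.992, -0.13, 0.001]
ft_force: [-2.5, -4.6, 24.4]
gripper_width: -0.005
clock: 10.72
tool_pos: [0.4786, 0.207, 0.0502]
eef_rot: [0.0, 0.992, -0.13, -0.0]
ft_force: [-4.2, 3.2, 6.6]
gripper_width: -0.002
```

Contact is steady, so I'll continue and slow down towards 73 mm.

```bash
python3 -m handwheel '[[[0,0,-0.005,0,-1],[0,0,-0.005,0,-1],[0,0,-0.005,0,-1],[0,0,-0.005,0,-1],[0,0,-0.004,0,-1],[0,0,-0.004,0,-1],[0,0,-0.003,0,-1],[0,0,-0.003,0,-1],[0,0,-0.003,0,-1],[0,0,-0.003,0,-1],[0,0,-0.003,0,-1],[0,0,-0.003,0,-1]]]'
python3 -m handwheel '[[[0,0,-0.003,0,-1],[0,0,-0.003,0,-1],[0,0,-0.003,0,-1],[0,0,-0.003,0,-1],[0,0,-0.003,0,-1],[0,0,-0.003,0,-1],[0,0,0,0,-1],[0,0,0,0,-1],[0,0,0,0,-1]]]'
```

```text
clock: 11.72
tool_pos: [0.48, 0.2069, 0.0688]
eef_rot: [-0.0, 0.992, -0.13, 0.001]
ft_force: [3.6, -3.9, 5.6]
gripper_width: -0.001
clock: 12.47
tool_pos: [0.479, 0.2069, 0.0754]
eef_rot: [0.0, 0.992, -0.13, -0.0]
ft_force: [-0.1, -0.0, -0.1]
gripper_width: -0.001
```

Contact is released, so the lid should be shut. I'll lift clear and check.

```bash
python3 -m handwheel '[[[0,0,-0.01,0,-1],[0,0,-0.02,0,-1],[0,0,-0.04,0,-1],[0,0,-0.06,0,-1],[0,0,-0.06,0,-1],[0,0,-0.06,0,-1],[0,0,-0.06,0,-1],[0,0,-0.06,0,-1],[0,0,-0.02,0,-1],[0,0,0,0,-1],[0,0,0,0,-1]]]'
python3 -m handwheel '[[[0.01,0.085,0,0,-1],[0.01,0.085,0,0,-1],[0.01,0.085,0,0,-1],[0.01,0.085,0,0,-1],[0.01,0.085,0,0,-1],[0.01,0.085,0,0,-1],[0.01,0.085,0,0,-1],[0.01,0.085,0,0,-1],[0.01,0.085,0,0,-1],[0.01,0.085,0,0,-1],[0.01,0.085,0,0,-1],[0.01,0.085,0,0,-1]]]'
python3 -m handwheel '[[[0,0.08,0,0,-1],[0,0.08,0,0,-1],[0,0.08,0,0,-1],[0,0.08,0,0,-1],[0,0.08,0,0,-1],[0,0.08,0,0,-1],[0,0,0,0,-1],[0,0,0,0,-1],[0,0,0,0,-1]]]'
python3 - <<'E'
from h import *
a=imaging.capture("side"); b=imaging.capture("top")
cv2.imwrite("pics/end.png",np.vstack([a[130:360,150:500],b[110:310,150:500]]))
for n,im,roi in(("top",b,(150,120,300,290)),("side",a,(190,190,340,330))):
    for I in(cv2.imread(f"pics/{n}0.png"),im):
        for c in greens(I,roi)[:2]: print(n,cv2.contourArea(c),c.reshape(-1,2).mean(0),cv2.boundingRect(c))
d=cv2.absdiff(b,cv2.imread("pics/top0.png")).max(2)
for nm,(u,v) in dict(white=(196,236),orange=(341,240),dish=(471,240),black=(370,190)).items():print(nm,d[v-15:v+15,u-15:u+15].max(),d[v-15:v+15,u-15:u+15].mean())
print(monitor.get_obs()["ft_force"])
E
```

```text
clock: 13.38
tool_pos: [0.4791, 0.2069, 0.2316]
eef_rot: [-0.0, 0.992, -0.13, 0.0]
ft_force: [-0.8, 0.3, -0.2]
gripper_width: 0.002
clock: 14.38
tool_pos: [0.4192, -0.201, 0.2301]
eef_rot: [-0.0, 0.992, -0.13, -0.001]
ft_force: [1.0, -0.2, 0.3]
gripper_width: -0.003
clock: 15.13
tool_pos: [0.3705, -0.3844, 0.2302]
eef_rot: [-0.001, 0.992, -0.13, -0.001]
ft_force: [0.1, 0.4, 0.8]
gripper_width: -0.003
top 3266.5 [241.7854251  178.52226721] (204, 142, 74, 70)
top 195.5 [221.67272727 256.18181818] (211, 249, 22, 16)
top 3177.0 [247.11363636 184.45170455] (204, 142, 74, 72)
top 195.5 [221.67272727 256.18181818] (211, 249, 22, 16)
side 3186.5 [251.76165803 235.67357513] (205, 205, 95, 65)
side 230.0 [310.57407407 301.55555556] (298, 293, 26, 19)
side 3188.0 [251.6443299  235.79381443] (205, 205, 95, 65)
side 237.0 [310.57407407 301.68518519] (298, 293, 26, 19)
white 14 7.613333333333333
orange 14 7.817777777777778
dish 16 6.53
black 21 5.544444444444444
[1.53775888 0.32507205 0.16344537]
```

View pics/end.png

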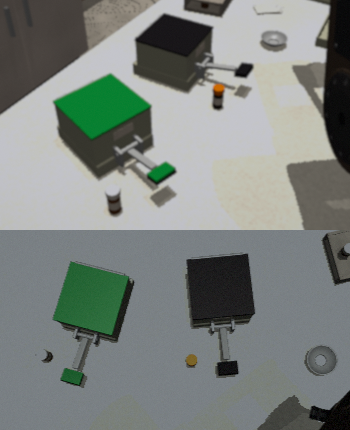

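The lid is shut, the paddle is back at its rest pixels, and nothing else has moved. I'm handing the job in.

```bash
python3 -c "
from rig import manip; print(manip.sign_off())"
```

```text
the job is handed in; nothing more can be done
None
```

The green box was opened, held open and eased shut again, and I handed the job in at about 15 s of the 43 s; no verdict was reported.

- **Opening:** I pressed the paddle down from above with closed fingertips until the lever reached its stop, at a TCP height of 29.6 mm and about 25 N. I held it there for just over 2 s, and the picture showed the lid standing open with the tubes in view.
- **Closing:** I raised the fingertips at up to 24 mm/s, which by the gearing turns the lid at about 0.6 rad/s (limit 2 rad/s). The force readings between calls stayed at 6–7 N until the paddle was back at rest. I had no direct reading of the lid's angle or speed.
- **Final pictures:** In both views the paddle is at the same pixels as at the start, and so is the lid's outline in the side view. In the top view the lid mask came out about 3% smaller, with its outline box 2 pixels taller. The unchanged side view and paddle suggest lighting and noise, though I did not check that further.
- **Other objects:** The top view showed only slight overall brightness changes around the vials, the dish and the black box, so they have not moved. The arm ended well clear of everything, with about 1.5 N on the force sensor, which is within its noise.

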